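Index the overhead scanner one hole along and hold its plunger home

ROBOT

A 6-joint arm with a two-finger parallel gripper is mounted at the origin on the work surface. World frame = base frame: x ahead of the robot, y to its left, z up, the work surface at z = 0. Lengths are in mm, angles in rad, forces in N, time in s.
With the tool pointing down it reaches from about 350 to 775 mm from the base axis. Payload 7.3 kg.
Tool frame: the origin (TCP) lies at the very end of the fingers, on their centre line; the grasp point (between the pads) lies 19 mm behind it; z points along the fingers, y is the line along which they close (so a half turn about z gives the same grasp; the last joint's range is limited). The gripper opens to 92 mm and grips with 3 to 60 N. Pads are 19 mm wide; open, the fingers measure 130 mm over their backs; the gripper's body (75 mm by 190 mm) begins 47 mm behind the grasp point.
Start: joints at [-0.146, 0.342, 1.524, -0, 1.275, -0.146], TCP at [525.019, 0.019, 226.741] pointing down, gripper open.
Joint ranges: [-2.53, 2.53], [-0.77, 2.02], [0.04, 2.7], [-1, 4.14], [0.28, 2.66], [-3.11, 3.11]. Speed limits (rad/s): [2.57, 2.57, 3.14, 3.14, 3.14, 3.14].

INTERFACE

Orientations are given as [roll, pitch, yaw] about the fixed x, y, z axes, in that order (R = Rz(yaw) Ry(pitch) Rx(roll)).
In Python, from plant import * gives the robot as it stands.
- The arm moves only by the tool arm_command, never from a script. Its arguments are lists of equal length, an entry for each row: "gripper": the finger opening in mm, from 0 to 91.8; "dp": the shift along the tool's x, y, z in units of 25 mm (1.0 is 25 mm), a list of three; "twist": the turn about the tool's z in units of 5 degrees (1.0 is 5 degrees). A call has exactly 5 rows; each row shifts and turns the commanded pose from where the row before left it, along the tool's axes as they then stand; what a row does not reach is not made up. A row lasts 1/8 s, in which the tool goes at most 62.5 mm and 10.7 degrees, less where a joint would pass 70% of its speed; a pose out of reach is approached as far as the arm can. A call is refused whole if a number of a shift passes 1 or a number of a turn 1, either way. A call with a gripper value outside its range is refused whole. The fingers move at their own pace and stop on an object; the grip force is fixed at half the most. Time passes only in rows, so rows that do not move let the fingers close, or fill a call up. It gives the time, the measured TCP pose, the force, the opening and the grip force at its end, in the units of the state.
- get_obs(): the state, without advancing time (a new reading comes with each control period).
- capture(name): name is "scene" or "side" or "wrist"; returns the picture (384x512x3 uint8, red, green, blue); there is no depth.
- get_calibration(name): a dict with "mtx" (3x3 intrinsics, pixels), "position" and "attitude" of the camera in the world; the wrist camera has in their place "mount" (4x4, takes a point from camera to tool coordinates, whose origin is the TCP and whose axes are the flange's). Camera axes: x right, y down, z forward; pixel columns grow to the right and rows downward; lengths in mm; the calibration is good to about 2 mm. A picture is of the moment at which its call begins: read the wrist's pose just before it. get_calibration takes no time and is no camera call.
- close_job(): hands the job in; it is judged then, once.
The state is a dict: "time": time; "joint_positions": joint angles; "dq": joint speeds; "tau": joint torques, N m; "tool_pos": TCP position; "tcp_rot": TCP orientation; "contact_force": force on the tool from outside, world axes, zero at the start; "moment": the same for the moment, N m; "grip_width": finger opening in mm; "finger_force": force on a finger pad.
Only numpy, scipy, OpenCV 4.12 (cv2) and the standard library are available. Lean on these libraries where they do the work, as an engineer would, in place of code of your own. Each camera call takes 0.05 s, during which the arm holds its last target. There are 200 camera calls.

TASK

The overhead scanner stands between the tube rack and the lidded specimen cup. Draw the safety pin straight up out of its sleeve and park it upright in the open notch beside the bore, collar down on the lug; then pull the black locking plunger, slide the scanner sleeve one hole along its rail so that the scanner looks down on the cup, and let the plunger drop fully into that hole. Finish with the plunger knob still held in the gripper, fully home, so that a colleague can nip up the clamp screw on the sleeve's side; leave the cup and the rack standing where they are.

Things in the scene. Friction and masses are not known exactly. Their poses are not given: they have to be found in the camera images.
- pin_grip (a point): Loose steel safety pin, 85 mm long, 90 g, upright in the sleeve's bore at the start, its shaft locking sleeve to rail. Point: mid-height of its round grip (16 mm dia, 44 mm tall; top 22 mm above), z axis up. Below the grip a collar (22 mm dia, 4 mm thick, underside 26 mm below the point, rests on the bore mouth), then the shaft, 10 mm dia, 37 mm long, tapered tip.
- bore_mouth (a point): Centre of the mouth of the safety pin's bore (12 mm hole) on the grey sleeve, 80 mm to own +y of the plunger axis. Own axes as scan_window. Moves with the sleeve.
- notch_seat (a point): Parking notch: U slot 12.5 mm wide in a 10 mm thick lug, 46 mm to own +x of the bore, open to +x. Point: where the parked pin's axis crosses the lug's top, on which the collar rests (level with bore_mouth). The slot ends 6 mm to -x of the point; 4 mm high lips 12.5 to 18.5 mm to +x keep the collar in, so lower the pin in from above. Own axes as scan_window. Moves with the sleeve.
- knob (a point): Centre of the locking plunger's knob: black upright cylinder, 24 mm dia, 26 mm tall, on the sleeve. With the plunger down the point is 28 mm, and the knob's underside 15 mm, above the sleeve's top face (18 mm above the bore mouth's level); under it is an 18 mm dia bush. Moves with plunger and sleeve.
- plunger (a joint): Lift of the spring plunger, m: 0 fully down (nose 10 mm deep in a rail hole), 0.014 the upper stop. The nose (10 mm dia, round end, in 12 mm holes) is clear of the rail from 0.010 and rides on it at 0.010 between holes. The spring pushes down with about 4 N at 0, 8 N at the top.
- carriage (a joint): Position of the scanner sleeve along the rail, m: 0 at the start, growing to own +y of scan_window; range -0.085 to 0.085. Plunger holes are 40 mm apart, at -0.080, -0.040, 0, 0.040, 0.080. The sleeve slides with about 1.5 N of friction and carries plunger, pin, notch and scanner. The small grey screw on its side is loose and is not needed.
- scan_window (a point): Centre of the downward window of the black scanner (62 x 46 x 36 mm) hung under the sleeve, exactly below the plunger axis. Own axes: z up, y along the rail, x level across the rail, towards the notch's side. The grey sleeve is 155 mm long, 42 mm wide; its top face is 83 mm above this point, 200 mm above the bench; bore mouth and lug top are 10 mm above that face.
- cup_center (a point): Clear specimen cup with screw lid, 58 mm dia, 72 mm tall, loose, standing on the white plate under the rail, about 40 mm to own +y or -y of the scanner's start; the rack is on the other side. Point: its centre, half-way up (36 mm).
- rack_center (a point): Small white rack of four capped tubes, 56 x 50 mm, 75 mm tall, loose, on the plate under the rail, on the other side of the scanner from the cup. Point: its centre, 36 mm up.
Things that resemble listed ones, but are neither listed nor needed, are in the scene too. Of the things that look like the part that bears pin_grip, the middle-sized one is meant.

How it is judged (in metres and radians):
On the way, in this order (a step that is already met when the one before it is completed fails the run):
1. the safety pin is out of its bore, parked upright in the notch with its collar down on the lug, and let go, with the sleeve still locked at its first hole (x of pin_grip in the frame of notch_seat between -0.006 and 0.008 m and y of pin_grip in the frame of notch_seat between -0.007 and 0.007 m and z of pin_grip in the frame of notch_seat between 0.023 and 0.0285 m and angle between pin_grip's own z axis and vertical below 0.2 rad and contact force between the fingers and pin below 0.2 N and value of joint carriage between -0.006 and 0.006 m), for 0.2 s.
2. the plunger is pulled clear of its hole by the gripper (value of joint plunger above 0.009 m and contact force between the fingers and plunger above 1 N and value of joint carriage between -0.02 and 0.02 m), for 0.05 s.
At the end, for the whole second after the job is handed in: Sleeve still, one hole (40 mm +-3) from start on the cup's side, window within 22 mm of the cup in plan; plunger within 2 mm of fully down, knob still gripped (over 2 N); pin upright in the notch, collar down within 3 mm, untouched; cup and rack upright within 10 mm of their places ((value of joint carriage between 0.037 and 0.043 m or value of joint carriage between -0.043 and -0.037 m) and horizontal distance between scan_window and cup_center below 0.022 m and value of joint plunger below 0.002 m and contact force between the fingers and plunger above 2 N and x of pin_grip in the frame of notch_seat between -0.006 and 0.008 m and y of pin_grip in the frame of notch_seat between -0.007 and 0.007 m and z of pin_grip in the frame of notch_seat between 0.023 and 0.0285 m and angle between pin_grip's own z axis and vertical below 0.2 rad and contact force between the fingers and pin below 0.2 N and velocity of joint carriage between -0.01 and 0.01 m/s and distance of each of cup_center, rack_center from where it was at the start of the episode below 0.01 m and angle between each of cup_center, rack_center's own z axis and vertical below 0.1 rad); the arm keeps its last pose, push and grip.
It fails at once if the cup or the rack is knocked over or pushed away (distance of any of cup_center, rack_center from where it was at the start of the episode above 0.015 m or angle between any of cup_center, rack_center's own z axis and vertical above 0.3 rad).
It also fails if it takes over 51 s, if anything falls off the work surface, if the arm or the gripper's body presses on something with over 40 N, if the wrist force passes 120 N, or if a joint passes its speed limit or range.

## Working session

There is one attempt and no reset: what is moved stays moved. The work goes in short steps, Python scripts to look and compute and a tool call to move; the robot and the scene stay as the last step left them, time stands still between calls to the robot, and variables do not carry over. Pictures are saved under pics/ and viewed, at most 10 in all, crops included, and the job is handed in when it is done.

Besides the shell and the picture viewer there is one more tool, called after "Call:" in YAML: its name, and indented under it one key for each argument. arm_command: Moves the arm, as the interface text tells. Its arguments: {"type":"object","properties":{"gripper":{"type":"array"},"dp":{"type":"array"},"twist":{"type":"array"}},"required":["gripper","dp","twist"]}

```bash
mkdir -p pics; python3 - <<'E'
from plant import *
import cv2,numpy as np
for n in["scene","side","wrist"]:
    im=capture(n); cv2.imwrite(f"pics/{n}0.png",im[:,:,::-1]); c=get_calibration(n); print(n,{k:np.round(np.array(v),4).tolist() for k,v in c.items()})
o=get_obs();print(o)
a=[cv2.imread(f"pics/{n}0.png") for n in["scene","side"]]
cv2.imwrite("pics/both.png",cv2.resize(np.vstack(a),None,fx=.78,fy=.78))
E
```

```text
scene {'mtx': [[417.1517, 0.0, 250.3238], [0.0, 417.1517, 197.372], [0.0, 0.0, 1.0]], 'position': [931.6929, 437.6601, 597.3436], 'attitude': [-2.254, 0.0114, 2.5169]}
side {'mtx': [[426.6769, 0.0, 253.2544], [0.0, 426.6769, 194.4958], [0.0, 0.0, 1.0]], 'position': [590.6798, -454.7335, 619.9283], 'attitude': [-2.3233, -0.0111, -0.1584]}
wrist {'mtx': [[266.314, 0.0, 254.9992], [0.0, 266.314, 191.5253], [0.0, 0.0, 1.0]], 'mount': [[-0.0014, -0.9531, -0.3025, 82.4143], [1.0, -0.0012, -0.0007, 1.2821], [0.0003, -0.3025, 0.9531, -156.4745], [0.0, 0.0, 0.0, 1.0]]}
{'time': 0.15, 'joint_positions': array([-1.45976078e-01,  3.42538568e-01,  1.52476921e+00, -1.78383360e-05,
        1.27539020e+00, -1.45973104e-01]), 'dq': array([-4.18140588e-04, -1.45174930e-03,  9.38861032e-04, -9.00944359e-05,
       -2.06854311e-05,  3.85311821e-04]), 'tau': array([ 7.52666965e-04, -4.31470585e+01, -2.44352603e+01,  7.18239485e-02,
        5.38185902e-02, -1.32920518e-04]), 'tool_pos': array([5.24709808e+02, 7.19952912e-02, 2.26227032e+02]), 'tcp_rot': array([-3.14049660e+00, -1.43897539e-04,  1.57079848e+00]), 'contact_force': array([ 0.36304891,  0.68112405, -0.67765927]), 'moment': array([-0.01213701,  0.0283014 ,  0.00249889]), 'finger_force': 0.0, 'grip_width': 91.63209072862324}
```

View pics/scene0.png

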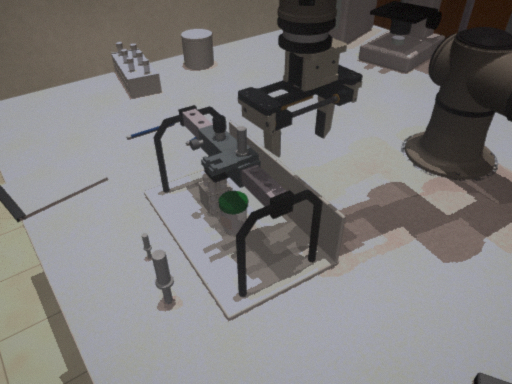

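View pics/side0.png

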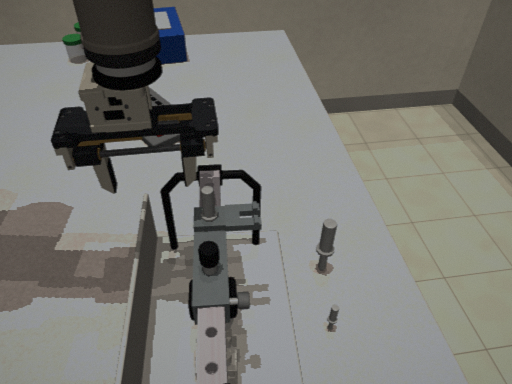

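View pics/wrist0.png

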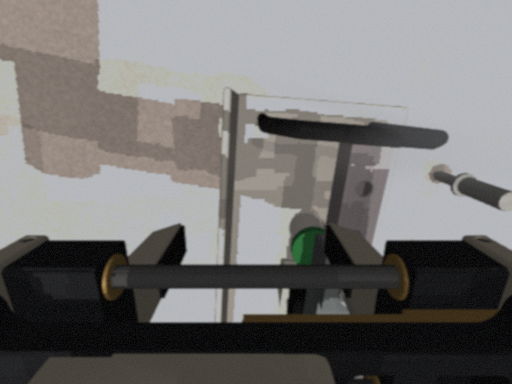

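The scene view shows the sleeve with the knob at about (219,128), the pin at (241,138) and the cup's green lid at (233,201). In the side view the pin is at (208,203), the lug at (240,215), the knob at (209,255), and a grey wall runs along the robot's side of the rail. The large and small decoy pins stand on the bench. Next I'll zoom in.

```bash
python3 - <<'E'
import cv2,numpy as np
a=cv2.imread("pics/scene0.png")[95:215,170:295]; b=cv2.imread("pics/side0.png")[160:320,180:280]
a=cv2.resize(a,None,fx=4,fy=4,interpolation=cv2.INTER_CUBIC);b=cv2.resize(b,None,fx=3,fy=3,interpolation=cv2.INTER_CUBIC)
o=np.zeros((480,800,3),np.uint8);o[:480,:500]=a;o[:480,500:800]=b
o=np.clip(o.astype(float)*1.6,0,255).astype(np.uint8)
cv2.imwrite("pics/zoom.png",o)
E
```

```text
(no output)
```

View pics/zoom.png

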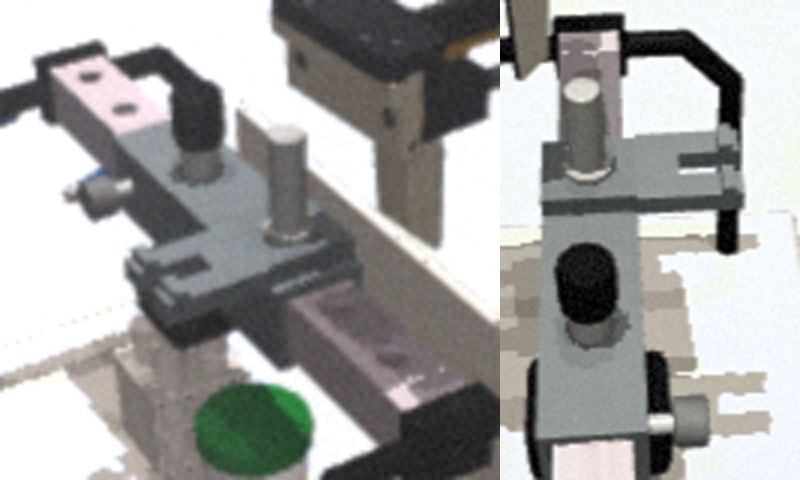

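```bash
cat > h.py <<'E'
from plant import *
import cv2,numpy as np
from scipy.spatial.transform import Rotation as R
def cam(n,o=None):
    c=get_calibration(n);K=np.array(c["mtx"])
    if n=="wrist":
        T=np.eye(4);T[:3,:3]=R.from_euler("xyz",o["tcp_rot"]).as_matrix();T[:3,3]=o["tool_pos"]
        T=T@np.array(c["mount"]);return K,T[:3,:3],T[:3,3]
    return K,R.from_euler("xyz",c["attitude"]).as_matrix(),np.array(c["position"])
def ray(c,uv):
    d=c[1]@np.linalg.solve(c[0],[uv[0],uv[1],1]);return c[2],d/np.linalg.norm(d)
def tri(cs,uvs):
    A=0;b=0;rs=[ray(c,u) for c,u in zip(cs,uvs)]
    for p,d in rs:
        M=np.eye(3)-np.outer(d,d);A=A+M;b=b+M@p
    X=np.linalg.solve(A,b);return X,[np.linalg.norm((np.eye(3)-np.outer(d,d))@(X-p)) for p,d in rs]
def plane(c,uv,z):
    p,d=ray(c,uv);return p+d*(z-p[2])/d[2]
def proj(c,X):
    q=c[0]@(c[1].T@(np.asarray(X)-c[2]));return q[:2]/q[2]
E
python3 - <<'E'
from h import *
A=cam("scene");B=cam("side")
s=lambda u,v:(170+u/4,95+v/4); t=lambda u,v:(180+(u-500)/3,160+v/3)
for n,p,q,z in[("pintop",(287,131),(583,91),258),("collar",(287,230),(587,172),212),("knobtop",(198,86),(584,257),241),("slotend",(200,258),(680,162),210),("slot open",(165,272),(720,162),210)]:
    X,e=tri([A,B],[s(*p),t(*q)]);print(n,X.round(1),np.round(e,1),plane(A,s(*p),z).round(1),plane(B,t(*q),z).round(1))
print("wall",tri([A,B],[s(240,108),(148,195)])[0].round(1))
for n,u in[("sleeve L near",(538,437)),("sleeve R near",(637,437)),("sleeve L far",(543,150))]:print(n,plane(B,t(*u),200).round(1))
print("sleeve edge scene",plane(A,s(110,135),200),plane(A,s(155,128),200))
print(tri([A,B],[(233,201),(0,0)])[0]*0,plane(A,(233.5,201),72))
print([proj(B,(x,y,210)).round(1) for x,y in((600,0),(600,100))])
E
```

```text
pintop [599.1 -56.3 257.7] [1.5 1.5] [597.5 -56.2 258. ] [600.3 -57.7 258. ]
collar [598.6 -57.7 209.8] [0.6 0.6] [599.8 -54.8 212. ] [599.1 -60.2 212. ]
knobtop [ 592.7 -134.2  243. ] [1. 1.] [ 589.6 -137.5  241. ] [ 593.6 -133.1  241. ]
slotend [640.4 -59.6 211.5] [0.1 0.1] [639.1 -61.6 210. ] [640.6 -58.2 210. ]
slot open [657.5 -60.9 210.6] [0.8 0.8] [656.2 -61.6 210. ] [658.3 -60.8 210. ]
wall [561.8 -89.  264.1]
sleeve L near [ 569.8 -183.2  200. ]
sleeve R near [ 606.4 -188.8  200. ]
sleeve L far [580.4 -31.6 200. ]
sleeve edge scene [ 609.69703208 -187.96310407  200.        ] [ 589.13215864 -180.79429602  200.        ]
[0. 0. 0.] [ 592.36268615 -100.01459832   72.        ]
[array([206.2, 188.1]), array([201.3, 146.4])]
```

```bash
python3 - <<'E'
from h import *
A=cam("scene");B=cam("side")
a=cv2.imread("pics/scene0.png")[90:290,220:370]; b=cv2.imread("pics/side0.png")[180:384,100:220]
o=np.hstack([cv2.resize(a,(450,600),interpolation=3),cv2.resize(b,(350,595),interpolation=3)[:600] if 0 else cv2.copyMakeBorder(cv2.resize(b,(350,595),interpolation=3),0,5,0,0,0)])
cv2.imwrite("pics/wall.png",np.clip(o*1.5,0,255).astype(np.uint8))
E
```

```text
(no output)
```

View pics/wall.png

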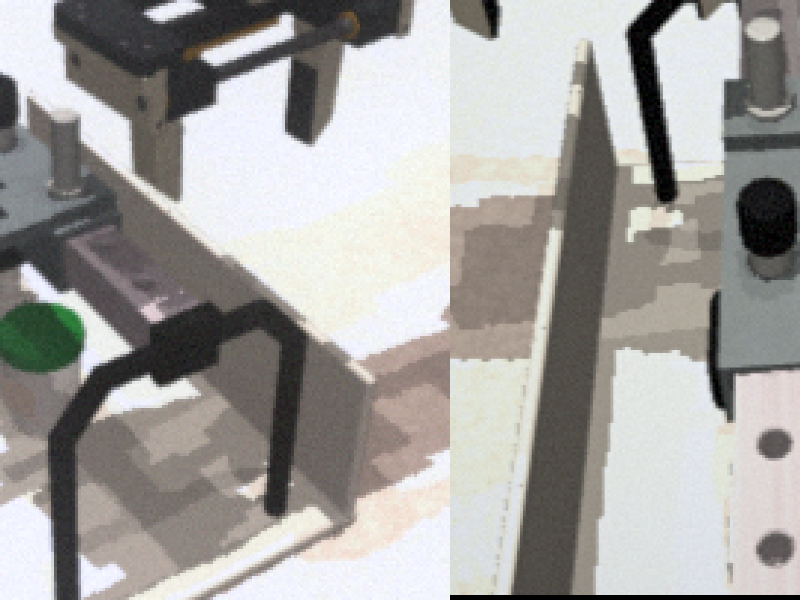

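Call:
arm_command:
  gripper: [91.8,91.8,91.8,91.8,91.8]
  dp:
    - [0,0,-1]
    - [0,0,-1]
    - [-1,0,-1]
    - [-1,0,-1]
    - [-1,0,0]
  twist: [0.3,0.3,0.3,0,0]

```text
time: 0.78
tool_pos: [520.4, -75.7, 328.6]
tcp_rot: [3.138, 0.001, 1.493]
contact_force: [-1.0, -0.3, -0.3]
grip_width: 92.0
finger_force: 0.0
```

Call:
arm_command:
  gripper: [91.8,91.8,91.8,91.8,91.8]
  dp:
    - [-1,0.8,0]
    - [-1,0.8,0]
    - [-1,0.8,0]
    - [-1,0.5,0]
    - [-0.8,0,0]
  twist: [0,0,0,0,0]

```text
time: 1.4
tool_pos: [582.7, -201.1, 325.7]
tcp_rot: [-3.14, -0.001, 1.492]
contact_force: [0.4, -0.1, -0.4]
grip_width: 91.9
finger_force: 0.0
```

```bash
python3 - <<'E'
from h import *
A=cam("scene");B=cam("side")
print("wall",tri([A,B],[(344.3,216.7),(146.3,194.4)]))
o=get_obs();im=capture("wrist");np.savez("w1.npz",im=im,p=o["tool_pos"],r=o["tcp_rot"]);print(o["tool_pos"],o["tcp_rot"],o["time"])
cv2.imwrite("pics/w1.png",np.clip(cv2.resize(im[:290,100:460,::-1],None,fx=2,fy=2,interpolation=3)*1.4,0,255).astype(np.uint8))
E
```

```text
wall (array([498.4828355 ,  98.22889223, 121.73851977]), [np.float64(1.6975971521308875), np.float64(1.6975971521309114)])
[ 582.74446823 -201.12101584  325.69809193] [-3.14016777e+00 -5.41248315e-04  1.49218951e+00] 1.4
```

View pics/w1.png

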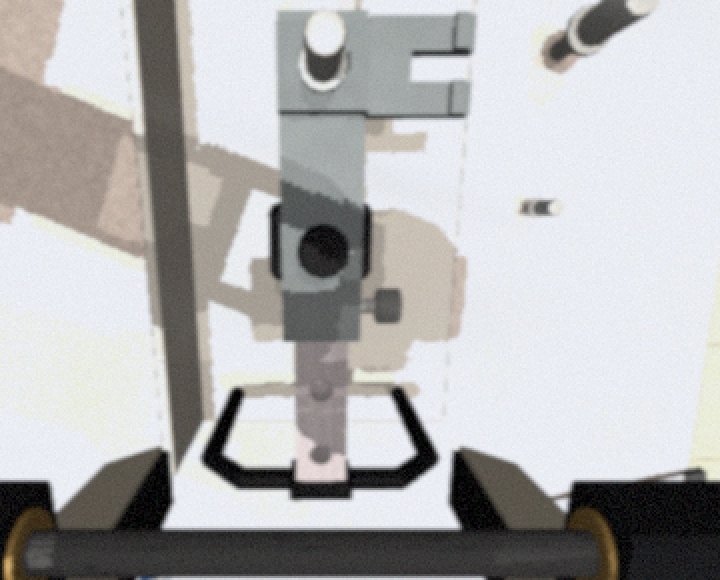

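```bash
python3 - <<'E'
from h import *
d=np.load("w1.npz");W=cam("wrist",dict(tool_pos=d["p"],tcp_rot=d["r"]))
A=cam("scene");B=cam("side")
w=lambda x,y:(100+x/2,y/2);s=lambda u,v:(170+u/4,95+v/4); t=lambda u,v:(180+(u-500)/3,160+v/3)
for n,u,z in[("pintop",(326,33),258),("collar",(324,66),214),("knobtop",(324,250),241),("slotend",(411,67),210),("slot up",(440,53),210),("slot lo",(440,81),210),("slotup0",(413,53),210),("slotlo0",(413,81),210),("bl U",(278,12),210),("bl L",(279,111),210),("lug ul",(368,16),210),("lug ll",(368,114),210),("lug lr",(465,117),210),("sl near L",(285,340),200),("sl near R",(359,341),200),("sl far R",(366,116),200)]:print(n,plane(W,w(*u),z).round(1))
for n,p,q,k in[("pintop",(287,131),(583,91),(326,33)),("knobtop",(198,86),(584,257),(324,250)),("slotend",(200,258),(680,162),(411,67))]:
    X,e=tri([A,B,W],[s(*p),t(*q),w(*k)]);print(n,X.round(1),np.round(e,1))
E
```

```text
pintop [601.2 -56.5 258. ]
collar [601.5 -56.9 214. ]
knobtop [ 595.2 -134.5  241. ]
slotend [640.7 -59.5 210. ]
slot up [653.8 -55.  210. ]
slot lo [653.7 -66.2 210. ]
slotup0 [641.7 -54.  210. ]
slotlo0 [641.5 -65.2 210. ]
bl U [583.  -33.5 210. ]
bl L [579.6 -72.6 210. ]
lug ul [622.3 -38.2 210. ]
lug ll [620.5 -77.1 210. ]
lug lr [665.1 -82.  210. ]
sl near L [ 571.5 -182.7  200. ]
sl near R [ 611.5 -186.4  200. ]
sl far R [620.6 -76.4 200. ]
pintop [599.9 -56.3 257.9] [2.1 1.  1.4]
knobtop [ 593.6 -134.1  243.1] [1.7 0.6 1.6]
slotend [640.4 -59.7 211.5] [0.1 0.1 0.1]
```

The wrist view shows the sleeve squarely: pin top at (326,33), knob at (324,250), and the slot end at (411,67) with its opening to the right. The tool yaw already matches the rail to about 0.2°.

Call:
arm_command:
  gripper: [70,70,60,60,60]
  dp:
    - [1,0.26,0]
    - [1,0,0]
    - [1,0,0.2]
    - [1,0,0.5]
    - [1,0,0.5]
  twist: [0,0,0,0,0]

```text
time: 2.08
tool_pos: [598.3, -74.7, 296.7]
tcp_rot: [3.141, -0.0, 1.492]
contact_force: [0.7, -0.7, 0.5]
grip_width: 60.2
finger_force: 0.0
```

Call:
arm_command:
  gripper: [60,60,60,60,60]
  dp:
    - [0.82,0,0]
    - [0,0,0.6]
    - [0,0,0.4]
    - [0,0,0]
    - [0,0,0]
  twist: [0,0,0,0,0]

```text
time: 2.7
tool_pos: [600.6, -56.4, 271.9]
tcp_rot: [3.141, 0.0, 1.491]
contact_force: [-0.0, -0.1, 0.6]
grip_width: 59.7
finger_force: 0.0
```

Call:
arm_command:
  gripper: [60,60,60,60,60]
  dp:
    - [0,0,0.7]
    - [0,0,0.7]
    - [0,0,0.4]
    - [0,0,0.2]
    - [0,0,0]
  twist: [0,0,0,0,0]

```text
time: 3.32
tool_pos: [600.7, -55.7, 221.9]
tcp_rot: [3.141, 0.0, 1.492]
contact_force: [-0.6, -0.2, -0.3]
grip_width: 60.0
finger_force: 0.0
```

Call:
arm_command:
  gripper: [40,22,12,12,12]
  dp:
    - [0,0,0]
    - [0,0,0]
    - [0,0,0]
    - [0,0,0]
    - [0,0,0]
  twist: [0,0,0,0,0]

```text
time: 3.95
tool_pos: [600.5, -55.6, 221.8]
tcp_rot: [3.142, 0.0, 1.492]
contact_force: [-0.1, 1.3, -0.1]
grip_width: 15.1
finger_force: 30.1
```

Call:
arm_command:
  gripper: [12,12,12,12,12]
  dp:
    - [0,0,-0.4]
    - [0,0,-0.5]
    - [0,0,-0.6]
    - [0,0,-0.5]
    - [0,0,0]
  twist: [0,0,0,0,0]

```text
time: 4.58
tool_pos: [601.1, -55.7, 273.3]
tcp_rot: [3.139, 0.0, 1.492]
contact_force: [0.1, 0.5, -0.5]
grip_width: 15.5
finger_force: 30.0
```

Call:
arm_command:
  gripper: [12,12,12,12,12]
  dp:
    - [0,0.5,0]
    - [0,0.5,0]
    - [0,0.5,0]
    - [0,0.34,0]
    - [0,0,0]
  twist: [0,0,0,0,0]

```text
time: 5.2
tool_pos: [646.5, -59.2, 271.1]
tcp_rot: [-3.141, -0.0, 1.492]
contact_force: [0.0, -1.2, -1.5]
grip_width: 15.4
finger_force: 30.0
```

```bash
python3 - <<'E'
from h import *
o=get_obs();print(o["tool_pos"],o["contact_force"],o["grip_width"])
a=capture("scene")[95:215,150:270,::-1];b=capture("side")[160:310,190:290,::-1]
a=cv2.resize(a,(480,480),interpolation=3);b=cv2.resize(b,(320,480),interpolation=3)
cv2.imwrite("pics/z2.png",np.clip(np.hstack([a,b])*1.5,0,255).astype(np.uint8))
E
```

```text
[646.52448982 -59.20676901 271.06428935] [ 0.04022565 -1.16925627 -1.46588682] 15.36638458813755
```

View pics/z2.png

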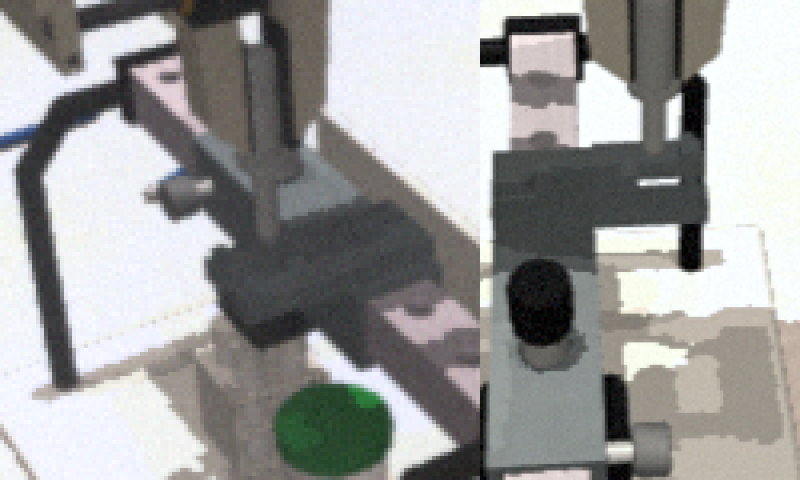

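The pin is upright in the gripper with its tip just over the slot: side view about (655,150) against a slot centre near (660,182).

Call:
arm_command:
  gripper: [12,12,12,12,12]
  dp:
    - [0,0,0.3]
    - [0,0,0.3]
    - [0,0,0.2]
    - [0,0,0.2]
    - [0,0,0]
  twist: [0,0,0,0,0]

```text
time: 5.92
tool_pos: [646.2, -59.1, 246.2]
tcp_rot: [-3.141, -0.0, 1.492]
contact_force: [0.1, 0.4, -1.8]
grip_width: 15.5
finger_force: 30.0
```

Call:
arm_command:
  gripper: [12,12,12,12,12]
  dp:
    - [0,0,0.3]
    - [0,0,0.3]
    - [0,0,0.2]
    - [0,0,0.14]
    - [0,0,0]
  twist: [0,0,0,0,0]

```text
time: 6.55
tool_pos: [646.3, -59.2, 222.9]
tcp_rot: [-3.141, -0.0, 1.492]
contact_force: [0.5, -0.3, -0.5]
grip_width: 15.4
finger_force: 30.0
```

Call:
arm_command:
  gripper: [12,12,18,30,44]
  dp:
    - [0,0,0.04]
    - [0,0,0]
    - [0,0,0]
    - [0,0,0]
    - [0,0,0]
  twist: [0,0,0,0,0]

```text
time: 7.18
tool_pos: [646.5, -59.2, 222.4]
tcp_rot: [3.141, 0.0, 1.492]
contact_force: [0.3, -0.1, 0.4]
grip_width: 33.4
finger_force: 0.0
```

Call:
arm_command:
  gripper: [44,50,50,50,50]
  dp:
    - [0,0,0]
    - [0,0,-0.4]
    - [0,0,-0.8]
    - [0,0,-0.8]
    - [0,0,0]
  twist: [0,0,0,0,0]

```text
time: 7.8
tool_pos: [647.3, -59.3, 274.7]
tcp_rot: [3.137, 0.001, 1.492]
contact_force: [0.6, 0.3, 0.4]
grip_width: 50.1
finger_force: 0.0
```

```bash
python3 - <<'E'
from h import *
o=get_obs();print(o["tool_pos"],o["contact_force"],o["grip_width"])
A=cam("scene");B=cam("side")
c=np.array([646.5,-60,0])
for z in(212,258):print(z,((proj(A,c+[0,0,z])-[150,95])*4).round(),((proj(B,c+[0,0,z])-[190,160])*3.2+[480,0]).round())
a=capture("scene")[95:215,150:270,::-1];b=capture("side")[160:310,190:290,::-1]
a=cv2.resize(a,(480,480),interpolation=3);b=cv2.resize(b,(320,480),interpolation=3)
cv2.imwrite("pics/z3.png",np.clip(np.hstack([a,b])*1.7,0,255).astype(np.uint8))
E
```

```text
[647.26179731 -59.33152034 274.65870522] [0.56723288 0.33110539 0.37401569] 50.0883335756007
212 [267. 262.] [654. 171.]
258 [259. 165.] [654.  89.]
```

View pics/z3.png

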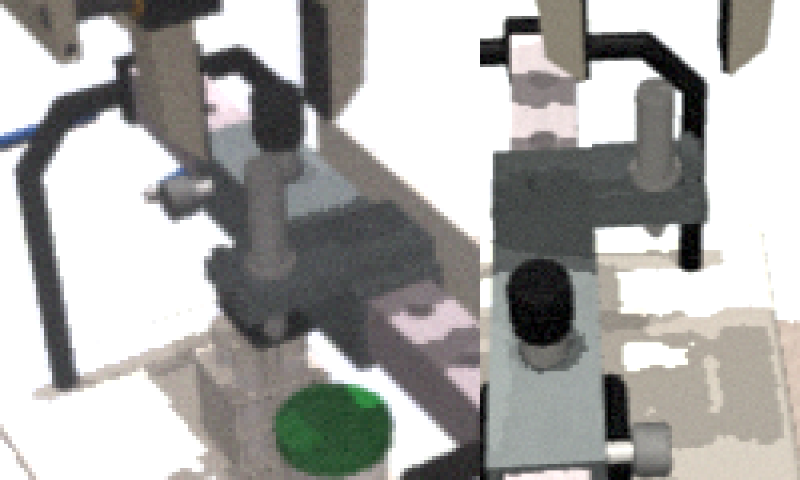

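The pin stands upright in the notch with its collar down on the lug, at (654,170) in the side crop as predicted. Next is the knob.

Call:
arm_command:
  gripper: [50,60,60,60,60]
  dp:
    - [-0.8,-0.4,0]
    - [-0.8,-0.5,0]
    - [-0.8,-0.5,0]
    - [-0.8,-0.46,0]
    - [0,0,0]
  twist: [0,0,0,0,0]

```text
time: 8.52
tool_pos: [592.7, -137.2, 272.4]
tcp_rot: [3.142, 0.0, 1.49]
contact_force: [-0.6, 0.1, 0.7]
grip_width: 60.0
finger_force: 0.0
```

Call:
arm_command:
  gripper: [60,60,60,60,60]
  dp:
    - [0,0,0.6]
    - [0,0,0.7]
    - [0,0,0.7]
    - [0,0,0.35]
    - [0,0,0]
  twist: [0,0,0,0,0]

```text
time: 9.15
tool_pos: [593.6, -134.7, 212.4]
tcp_rot: [-3.14, -0.001, 1.493]
contact_force: [0.2, 0.9, 0.3]
grip_width: 59.8
finger_force: 0.0
```

Call:
arm_command:
  gripper: [44,30,20,20,20]
  dp:
    - [0,0,0]
    - [0,0,0]
    - [0,0,0]
    - [0,0,0]
    - [0,0,0]
  twist: [0,0,0,0,0]

```text
time: 9.78
tool_pos: [593.5, -135.3, 213.7]
tcp_rot: [-3.141, 0.0, 1.492]
contact_force: [-2.3, -0.5, 1.5]
grip_width: 23.3
finger_force: 30.0
```

Call:
arm_command:
  gripper: [20,20,20,20,20]
  dp:
    - [0,0,-0.16]
    - [0,0,-0.16]
    - [0,0,-0.16]
    - [0,0,0]
    - [0,0,0]
  twist: [0,0,0,0,0]

```text
time: 10.4
tool_pos: [593.5, -135.3, 225.1]
tcp_rot: [-3.141, -0.0, 1.492]
contact_force: [-0.1, -1.0, -8.1]
grip_width: 22.8
finger_force: 30.0
```

Call:
arm_command:
  gripper: [20,20,20,20,20]
  dp:
    - [0.15,0,0]
    - [0.25,0,0]
    - [0.25,0,0]
    - [0.25,0,0]
    - [0.25,0,0]
  twist: [0,0,0,0,0]

```text
time: 11.02
tool_pos: [595.7, -106.0, 225.4]
tcp_rot: [-3.141, -0.0, 1.492]
contact_force: [-2.9, -2.4, -7.8]
grip_width: 22.7
finger_force: 30.0
```

Call:
arm_command:
  gripper: [20,20,20,20,20]
  dp:
    - [0.25,0,0]
    - [0.15,0,0]
    - [0.05,0,0]
    - [0,0,0]
    - [0,0,0]
  twist: [0,0,0,0,0]

```text
time: 11.65
tool_pos: [596.6, -95.0, 225.4]
tcp_rot: [-3.141, -0.001, 1.492]
contact_force: [-5.2, 2.3, -7.3]
grip_width: 22.8
finger_force: 30.0
```

Call:
arm_command:
  gripper: [20,20,20,20,20]
  dp:
    - [0,-0.03,0.08]
    - [0,0,0.12]
    - [0,0,0.14]
    - [0,0,0.14]
    - [0,0,0]
  twist: [0,0,0,0,0]

```text
time: 12.28
tool_pos: [596.5, -95.4, 213.9]
tcp_rot: [3.14, 0.0, 1.492]
contact_force: [-1.5, 1.7, -3.6]
grip_width: 23.4
finger_force: 30.0
```

Call:
arm_command:
  gripper: [20,20,20,20,20]
  dp:
    - [0,0,0.03]
    - [0,0,0.02]
    - [0,0,0]
    - [0,0,0]
    - [0,0,0]
  twist: [0,0,0,0,0]

```text
time: 12.9
tool_pos: [596.6, -95.5, 213.7]
tcp_rot: [3.139, 0.001, 1.492]
contact_force: [-3.9, 2.2, 4.6]
grip_width: 22.9
finger_force: 30.0
```

```bash
python3 - <<'E'
from h import *
o=get_obs();print(o["tool_pos"],o["contact_force"],o["grip_width"],o["finger_force"],o["time"])
a=capture("scene")[70:230,150:290,::-1];b=capture("side")[130:310,170:290,::-1]
a=cv2.resize(a,(420,480),interpolation=3);b=cv2.resize(b,(320,480),interpolation=3)
cv2.imwrite("pics/z4.png",np.clip(np.hstack([a,b])*1.7,0,255).astype(np.uint8))
E
```

```text
[596.58508166 -95.53789374 213.68716915] [-3.93465443  2.15128146  4.62759187] 22.87043549432291 30.00090328976512 12.9
```

View pics/z4.png

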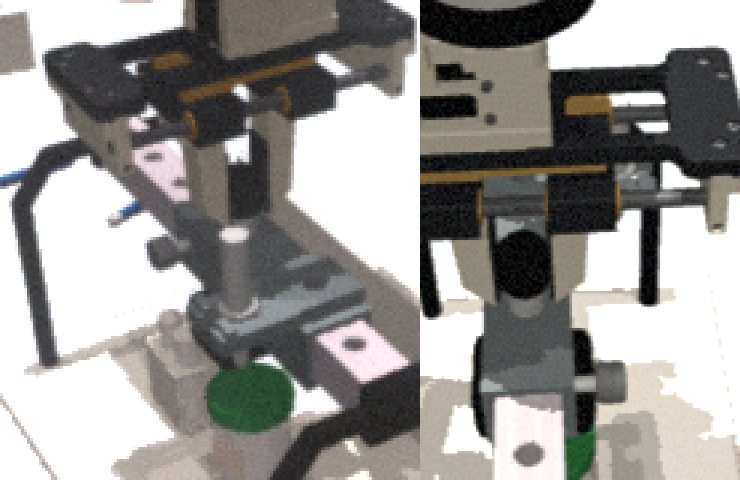

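The pin is still upright in the notch (about (238,270) in the scene crop). The sleeve is over the cup, and the knob is gripped at its starting height with a firm stop under it.

```bash
python3 -c "
from plant import *
print(close_job())"
```

```text
the job is handed in; nothing more can be done
None
```

I handed the job in at about 13 s: the pin is parked upright in the notch, the sleeve is about 40 mm along on the cup's side, and the knob is held at its starting, fully-down height; the hand-in returned no verdict.

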